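# Close and clamp the leak-test chamber

### The arm

A 6-joint arm with a two-finger parallel gripper is mounted at the origin on a cart in front of the work surface, level with it; the furniture and walls round the work are solid. World frame = base frame: x ahead of the robot, y to its left, z up, the work surface at z = 0. Lengths are in m, angles in rad, forces in N, time in s.
With the tool pointing down it reaches from about 0.25 to 0.8 m from the base axis. Payload 3.9 kg.
Tool frame: the origin (TCP) lies at the very end of the fingers, on their centre line; the grasp point (between the pads) lies 19 mm behind it (pinch_z is the z of the grasp point in the tool frame, in m); z points along the fingers, y is the line along which they close (so a half turn about z gives the same grasp; the last joint's range is limited). The gripper opens to 85 mm and grips with 20 to 120 N. Pads are 22 mm wide; open, the fingers measure 114 mm over their backs; the gripper's body (76 mm by 85 mm) begins 54 mm behind the grasp point. The pads swing forward as they close: fully open they stand 13 mm farther back than shut.
Start: joints at [1.145, 0.26, -0.138, 1.173, 0, 1.571], TCP at [0.217, 0.478, 0.231] pointing down, gripper open.
Joint ranges: [-2.78, 2.78], [-0.83, 1.72], [-1.28, 1.37], [-1.9, 2.12], [-1.57, 1.48], [-3.14, 3.14]. Speed limits (rad/s): [2.57, 2.57, 3.14, 3.14, 3.14, 3.14].

### API

Orientations are given as a unit quaternion [w, x, y, z].
In Python, from plant import get_obs, capture, job_done, pinch_z gives the robot as it stands. The module is installed in compiled form; this text tells all that it offers.
- The arm moves only by the shell command python3 -m pendant 'ROWS' [FORCE]. ROWS is JSON, a list of rows, each an object of numbers: "gripper": the finger opening in mm, from 0 to 85.4; "dx", "dy", "dz": the shift along the tool's x, y, z in units of 40 mm (1.0 is 40 mm); "roll": the turn about the tool's z in degrees. In form: [{"gripper": .., "dx": .., "dy": .., "dz": .., "roll": ..}, ...]. A call has 1 to 20 rows; each row shifts and turns the commanded pose from where the row before left it, along the tool's axes as they then stand; what a row does not reach is not made up. A row lasts 1/12 s, in which the tool goes at most 41.7 mm and 7.16 degrees, less where a joint would pass 70% of its speed; a pose out of reach is approached as far as the arm can. A call is refused whole if a number of a shift passes 1 or a number of a turn 7.16, either way. A call with a gripper value outside its range is refused whole. The fingers move at their own pace and stop on an object; FORCE is the grip in N (left out, the last holds). Time passes only in rows, so rows that do not move let the fingers close. It gives the time, the measured TCP pose, the force and the opening at its end, in the units of the state.
- get_obs(): the state, without advancing time (a new reading comes with each control period).
- capture(name): name is "scene" or "top" or "wrist"; returns a dict with "pixels" (480x640x3 uint8, blue, green, red), "mtx" (3x3 intrinsics, pixels), "world_to_cam" (4x4, takes a point from world to camera coordinates). Camera axes: x right, y up, looking along -z (the intrinsics and any distortion apply to the point x, -y, -z); pixel columns grow to the right and rows downward; lengths in m; the calibration is good to about 2 mm. A picture is of the moment at which its call begins. There is no depth.
- job_done(): hands the job in, once; it reports no verdict.
The state is a dict: "time_s": time; "joint_pos": joint angles; "joint_velocities": joint speeds; "tau": joint torques, N m; "tool_pos": TCP position; "eef_rot": TCP orientation; "wrist_force": force on the tool from outside, world axes, zero at the start; "torque": the same for the moment, N m; "grip_width": finger opening in m.
Only numpy, scipy, OpenCV 4.12 (cv2) and the standard library are available. Lean on these libraries where they do the work, as an engineer would, in place of code of your own. Each camera call takes 0.05 s, during which the arm holds its last target. There are 200 camera calls.

### The job

A casting is lying in the chamber of the bench leak tester. Slide the cover plate fully shut over it by its black handle, then wind the red-handled crank clockwise, turn after turn, until the clamp foot presses the cover down firmly - it should feel clearly heavier than while running free, but do not force it - and let go. Do not disturb the two castings waiting on the right.

Things in the scene. Friction and masses are not known exactly. Their poses are not given: they have to be found in the camera images.
- leak_tester: Bench leak tester, fixed: dark base 196 (x) by 160 (y) mm, blue open-topped chamber (rim 62 mm high), aluminium rails reaching 260 mm to its -y side, blue yoke bridge across x (200 by 36 mm, top 134 mm, bolts to 150) on two posts, gauge on the -x side. Origin: on the bench under the clamp screw's axis, z up. The cover shuts towards its +y. Place and yaw (within 0.35) vary.
- cover: Aluminium cover plate 116 (x) by 204 (y) by 8 mm, top face 72.5 mm above the bench, sliding in the rails along the tester's y. Shut against a hard stop, its origin coincides with the tester's; open, it stands 85 to 112 mm to the -y side. About 2.5 N of drag. It cannot lift or turn.
- cover_handle (a point): Middle of the cover's black bar handle: round bar 16 mm thick, 96 mm long along the tester's x, centre 102 mm above the bench and 29 mm above the plate, on two pillars 72 mm apart. Axes as the tester's. Cover shut: x 0, y -125 mm in the tester's frame.
- clamp_foot: Clamp screw with its round dark foot (44 mm across) under the yoke, on the tester's axis. Goes down 10 mm per crank turn. Its origin is at bench height with the screw at the very top and lower by the way screwed down; the foot meets a shut cover 20 mm down, then the seal yields a little: firm is 0.4 to 1 rad of crank later. It keeps its pressure when let go.
- clamp_axis (a point): Fixed point on the crank's vertical axis, just above the yoke, 140 mm above the bench. Reach the bench only through the open front of the guard frame that stands between robot and bench at x = 0.33 m: free from y -0.27 to 0.44 m and from 50 mm above the bench up; a steel post stands left of the opening (x 0.31, y 0.46 m), a clear pane right of it.
- crank_grip (a point): Middle of the crank's upright red grip, a flat paddle that does not spin on its arm: 34 mm long radially, 16 mm thick tangentially, 48 mm tall; 66 mm from the crank axis, 26 mm above the top of the dark crank arm. Its -x axis points outward from the crank axis, z up. It starts about 200 to 205 mm above the bench and sinks 10 mm per turn.
- crank (a joint): Crank angle in rad, growing clockwise from above (tightening), 1.59 mm down per rad. Starts at 3.2 to 6.0 (grip on the side away from the cover handle), foot touches the shut cover near 12.6: 1 to 1.5 turns, then firm. Free it takes 5 to 7 N at the grip (0.35 to 0.42 N m); firm is 9 to 13 N (0.6 to 0.85 N m); over 20 N is forcing it. Stays where it is left.
- casting_in_test: Die-cast cover casting, flange 64 by 73 mm, 33 mm high, loose on the chamber's floor (22 mm above the bench). Origin under its middle.
- waiting_casting_a: Die-cast cover casting waiting on the bench at the right, 65 by 91 by 28 mm. Origin under its middle.
- waiting_casting_b: Taller die-cast cover casting waiting on the bench at the right, 64 by 82 by 38 mm. Origin under its middle.
There are look-alikes about, which are no part of the job. What is shaped like the casting_in_test but pink is not meant.

How it is judged:
By the outcome, as a careful person would: the job done as asked, in the order asked, and still so for the second after the job is handed in, with the robot touching nothing.
It also fails if it takes over 72 s, if anything falls off the work surface, if the arm or the gripper's body presses on something with over 40 N, if the wrist force passes 120 N, or if a joint passes its speed limit or range.

## Working session

There is one attempt and no reset: what is moved stays moved. The work goes in short steps, Python scripts to look and compute and a shell command to move; the robot and the scene stay as the last step left them, time stands still between calls to the robot, and variables do not carry over. Pictures are saved under pics/ and viewed, on a budget of 10 in all, crops included, one or two more only if the job needs it, and the job is handed in when it is done.

```bash
mkdir -p pics; cat > h.py <<'E'
import numpy as np, cv2
from plant import get_obs, capture, job_done, pinch_z
from scipy.spatial.transform import Rotation as R
def snap(n,f):
    c=capture(n); cv2.imwrite('pics/'+f,c['pixels']); np.savez('pics/'+f+'.npz',mtx=c['mtx'],w=c['world_to_cam']); return c
def load(f): return np.load('pics/'+f+'.npz')
def proj(f,P):
    d=load(f); P=np.atleast_2d(P); q=(d['w']@np.c_[P,np.ones(len(P))].T)[:3]
    u=d['mtx']@np.array([q[0],-q[1],-q[2]]); return (u[:2]/u[2]).T
def ray(f,uv):
    d=load(f); r=np.linalg.inv(d['mtx'])@[uv[0],uv[1],1]; r=np.array([r[0],-r[1],-r[2]])
    Rm=d['w'][:3,:3]; return -Rm.T@d['w'][:3,3], Rm.T@r
def atz(f,uv,z):
    o,r=ray(f,uv); return o+r*(z-o[2])/r[2]
def tri(*fu):
    A=np.zeros((3,3));b=np.zeros(3)
    for f,uv in fu:
        o,r=ray(f,uv); r=r/np.linalg.norm(r); M=np.eye(3)-np.outer(r,r); A+=M;b+=M@o
    return np.linalg.solve(A,b)
def st():
    o=get_obs(); print({k:np.round(o[k],4).tolist() for k in ('time_s','tool_pos','eef_rot','wrist_force','torque','grip_width','joint_pos')}); print('toolaxes\n',R.from_quat(np.roll(o['eef_rot'],-1)).as_matrix().round(3))
E
python3 - <<'E'
from h import *
for n in('scene','top'): 
    c=snap(n,n+'1.png'); print(n,np.round(c['world_to_cam'],3).tolist(), c['mtx'].tolist())
st(); print(pinch_z)
E
```

```text
scene [[0.953, 0.303, -0.001, -0.518], [-0.252, 0.793, 0.555, 0.104], [0.169, -0.528, 0.832, -1.241], [0.0, 0.0, 0.0, 1.0]] [[569.6289904373853, 0.0, 323.7973267370854], [0.0, 569.6289904373853, 242.17196866408833], [0.0, 0.0, 1.0]]
top [[0.006, -1.0, 0.022, -0.094], [0.992, 0.009, 0.125, -0.541], [-0.125, 0.021, 0.992, -0.916], [0.0, 0.0, 0.0, 1.0]] [[469.2106969868882, 0.0, 320.2135722914058], [0.0, 469.2106969868882, 236.36642622300602], [0.0, 0.0, 1.0]]
{'time_s': 0.1, 'tool_pos': [0.2166, 0.4776, 0.2306], 'eef_rot': [-0.0002, 0.2113, 0.9774, -0.0009], 'wrist_force': [0.4979, 0.3803, 0.4858], 'torque': [-0.0263, -0.0254, 0.0155], 'grip_width': 0.0853, 'joint_pos': [1.145, 0.2606, -0.1392, 1.1727, 0.0, 1.5708]}
toolaxes
 [[-0.911  0.413 -0.001]
 [ 0.413  0.911 -0.002]
 [ 0.    -0.002 -1.   ]]
-0.0187
```

View pics/scene1.png

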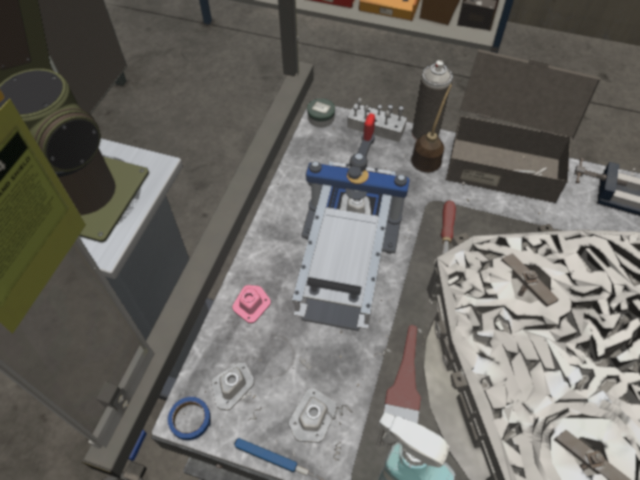

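View pics/top1.png

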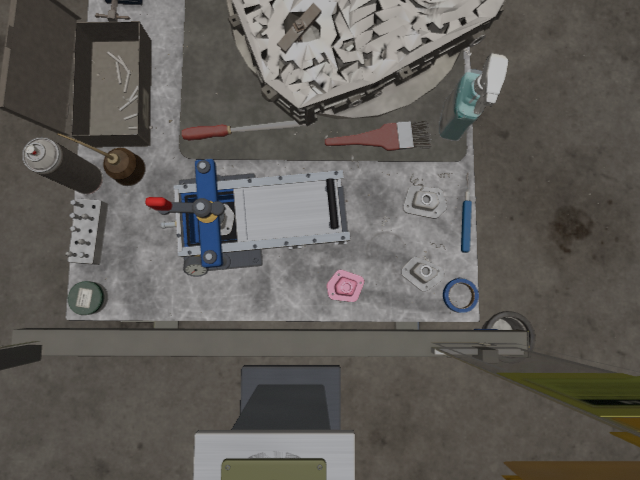

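The scene view shows the yoke bolts at (316,168) and (401,180), the red grip at (369,125), the black handle at about (333,293), the pink decoy at (251,302), and the waiting castings at (233,382) and (313,415). In the top view the bolts are at (210,257) and (204,167), the grip at (158,203), and the handle runs from (331,181) to (334,226). The casting in the chamber is the grey one under the yoke, at (228,220) top and (355,205) scene.

```bash
python3 - <<'E'
from h import *
S,T='scene1.png','top1.png'
for n,a,b in(('bolt-x',(316,168),(210,257)),('bolt+x',(401,180),(204,167)),('grip',(370,122),(158,203)),('handle',(333,293),(333,204)),('hub',(358,160),(208,207)),('pink',(251,300),(345,287)),('wa',(233,380),(426,270)),('wb',(314,411),(427,198))):
    p=tri((S,a),(T,b)); print(n,p.round(3),(proj(S,p)-a).round(1),(proj(T,p)-b).round(1))
print('handle top z.11', atz(T,(331,181),.106).round(3),atz(T,(334,226),.106).round(3))
print('bolts', atz(T,(210,257),.15).round(3),atz(T,(204,167),.15).round(3))
print('tcp in top',proj(T,get_obs()['tool_pos']),proj(S,get_obs()['tool_pos']))
s=cv2.imread('pics/'+S)[90:320,270:440];t=cv2.imread('pics/'+T)[145:285,135:365]
s=cv2.resize(s,None,fx=2.5,fy=2.5,interpolation=3);t=cv2.resize(t,None,fx=1.6,fy=1.6,interpolation=3)
h=max(len(s),len(t));c=np.zeros((h,s.shape[1]+t.shape[1],3),np.uint8);c[:len(s),:s.shape[1]]=s;c[:len(t),s.shape[1]:]=t;print(c.shape,s.shape)
cv2.imwrite('pics/crop1.png',c)
E
```

```text
bolt-x [0.491 0.11  0.136] [[-0.7  0.2]] [[-0.4 -0.7]]
bolt+x [0.656 0.125 0.141] [[-0.8  0.3]] [[-0.5 -0.8]]
grip [0.574 0.181 0.215] [[-1.1  0.4]] [[-0.7 -1.2]]
handle [ 0.598 -0.114  0.085] [[ 0.6 -0.2]] [[0.3 0.5]]
hub [0.573 0.105 0.191] [[-1.4  0.5]] [[-0.8 -1.4]]
pink [ 0.442 -0.141  0.016] [[-0.8  0.2]] [[-0.4 -0.7]]
wa [ 0.476 -0.303  0.038] [[-0.7  0.1]] [[-0.3 -0.5]]
wb [ 0.624 -0.31   0.033] [[-0.3  0.1]] [[-0.1 -0.2]]
handle top z.11 [ 0.639 -0.109  0.106] [ 0.553 -0.115  0.106]
bolts [0.489 0.106 0.15 ] [0.652 0.122 0.15 ]
tcp in top [[-56.43785587 431.87734091]] [[248.66541927  -8.34613514]]
(575, 793, 3) (575, 425, 3)
```

View pics/crop1.png

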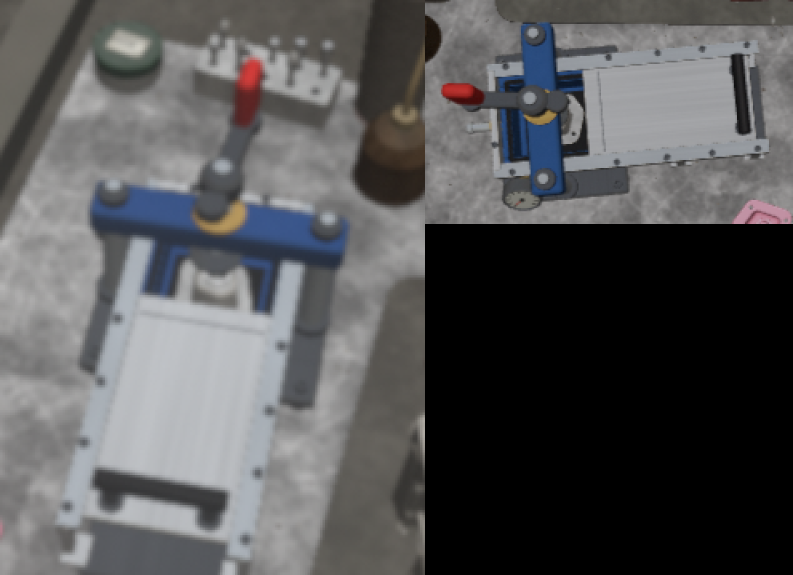

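Both views agree on the only candidates. The tester has a single black handle and a single red grip, at crop (740,93) and (462,92). The casting in test is the grey one under the foot. Bolts give a yaw of about 0.09 and an axis near (0.573, 0.115). The handle is at about (0.598, -0.114), so the cover is open by roughly 105 mm, inside the stated 85–112 mm. I'll move through the opening now.

```bash
python3 -m pendant '[{"gripper":85,"dx":-0.43,"dy":-0.62},{"dx":-0.43,"dy":-0.62},{"dx":-0.43,"dy":-0.62},{"dx":-0.43,"dy":-0.62},{"dx":-0.43,"dy":-0.62},{"dx":-0.43,"dy":-0.62},{"dx":-0.66,"dy":-0.5},{"dx":-0.66,"dy":-0.5},{"dx":-0.66,"dy":-0.5},{"dx":-0.66,"dy":-0.5},{"dx":-0.66,"dy":-0.5},{"dx":-0.66,"dy":-0.5},{"dx":-0.66,"dy":-0.5},{"dx":-0.66,"dy":-0.5},{"dx":-0.66,"dy":-0.5},{"dx":-0.66,"dy":-0.5},{"dx":-0.66,"dy":-0.5},{"dx":-0.66,"dy":-0.5}]'
python3 -m pendant '[{"roll":-6},{"roll":-6},{"roll":-6},{"roll":-6},{"roll":-5.4},{},{}]'; python3 -c "from h import *;st()"
```

```text
{'time_s': 0.1, 'tool_pos': [0.2166, 0.4776, 0.2306], 'eef_rot': [-0.0002, 0.2113, 0.9774, -0.0009], 'wrist_force': [0.4979, 0.3803, 0.4858], 'torque': [-0.0263, -0.0254, 0.0155], 'grip_width': 0.0853, 'joint_pos': [1.145, 0.2606, -0.1392, 1.1727, 0.0, 1.5708]}
toolaxes
 [[-0.911  0.413 -0.001]
 [ 0.413  0.911 -0.002]
 [ 0.    -0.002 -1.   ]]invalid input
invalid input
```

```bash
python3 -m pendant '[{"gripper":85,"dx":-0.43,"dy":-0.62,"dz":0,"roll":0},{"gripper":85,"dx":-0.43,"dy":-0.62,"dz":0,"roll":0},{"gripper":85,"dx":-0.43,"dy":-0.62,"dz":0,"roll":0},{"gripper":85,"dx":-0.43,"dy":-0.62,"dz":0,"roll":0},{"gripper":85,"dx":-0.43,"dy":-0.62,"dz":0,"roll":0},{"gripper":85,"dx":-0.43,"dy":-0.62,"dz":0,"roll":0},{"gripper":85,"dx":-0.66,"dy":-0.5,"dz":0,"roll":0},{"gripper":85,"dx":-0.66,"dy":-0.5,"dz":0,"roll":0},{"gripper":85,"dx":-0.66,"dy":-0.5,"dz":0,"roll":0},{"gripper":85,"dx":-0.66,"dy":-0.5,"dz":0,"roll":0},{"gripper":85,"dx":-0.66,"dy":-0.5,"dz":0,"roll":0},{"gripper":85,"dx":-0.66,"dy":-0.5,"dz":0,"roll":0},{"gripper":85,"dx":-0.66,"dy":-0.5,"dz":0,"roll":0},{"gripper":85,"dx":-0.66,"dy":-0.5,"dz":0,"roll":0},{"gripper":85,"dx":-0.66,"dy":-0.5,"dz":0,"roll":0},{"gripper":85,"dx":-0.66,"dy":-0.5,"dz":0,"roll":0},{"gripper":85,"dx":-0.66,"dy":-0.5,"dz":0,"roll":0},{"gripper":85,"dx":-0.66,"dy":-0.5,"dz":0,"roll":0}]'
python3 -m pendant '[{"gripper":85,"dx":0,"dy":0,"dz":0,"roll":-6},{"gripper":85,"dx":0,"dy":0,"dz":0,"roll":-6},{"gripper":85,"dx":0,"dy":0,"dz":0,"roll":-6},{"gripper":85,"dx":0,"dy":0,"dz":0,"roll":-6},{"gripper":85,"dx":0,"dy":0,"dz":0,"roll":-5.4},{"gripper":85,"dx":0,"dy":0,"dz":0,"roll":0}]'; python3 - <<'E'
from h import *
st(); snap('wrist','w1.png')
E
```

```text
time_s: 1.6
tool_pos: [0.4389, -0.0511, 0.231]
eef_rot: [-0.0, 0.212, 0.977, 0.0]
wrist_force: [0.3, 0.2, 0.7]
grip_width: 0.0852
time_s: 2.1
tool_pos: [0.4384, -0.0495, 0.2309]
eef_rot: [-0.001, -0.044, 0.999, 0.0]
wrist_force: [0.1, 0.7, -0.5]
grip_width: 0.085
{'time_s': 2.1, 'tool_pos': [0.4384, -0.0495, 0.2309], 'eef_rot': [-0.0005, -0.0443, 0.999, 0.0001], 'wrist_force': [0.1425, 0.6712, -0.5095], 'torque': [-0.0354, 0.0059, 0.0214], 'grip_width': 0.085, 'joint_pos': [-0.1125, 0.1177, -0.3216, 1.1325, 0.0, -0.201]}
toolaxes
 [[-0.996 -0.088 -0.001]
 [-0.088  0.996  0.   ]
 [ 0.001  0.    -1.   ]]
```

View pics/w1.png

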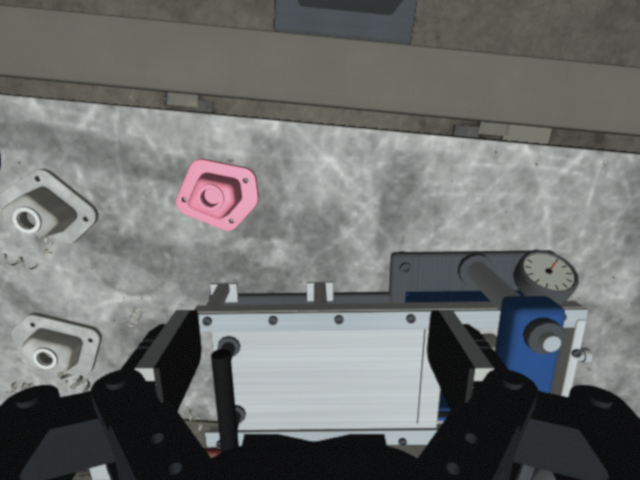

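The wrist view shows the black bar from (221,352) to (228,450), the near rail screws at (207,320) and (411,318), and the −x bolt top at (551,342). The pink decoy at (215,195) and the two waiting castings are clear of my path.

```bash
python3 - <<'E'
from h import *
W,S,T='w1.png','scene1.png','top1.png'
a,b=atz(W,(207,320),.075),atz(W,(411,318),.075); d=b-a; print('rail yaw',np.arctan2(-d[0],d[1]),a.round(3),b.round(3))
p=tri((W,(221,352)),(T,(334,226)));print('handle -x end',p.round(4),proj(W,p),proj(T,p))
p=tri((W,(551,342)),(S,(316,166)),(T,(210,257)));print('bolt-x',p.round(4),proj(W,p),proj(T,p),proj(S,p))
print('W: handle end',atz(W,(221,352),.109).round(4),'bolt',atz(W,(551,342),.15).round(4))
E
```

```text
rail yaw 0.09925072393215947 [ 0.538 -0.132  0.075] [0.52  0.041 0.075]
handle -x end [ 0.5546 -0.1152  0.0945] [[220.85475274 351.95210042]] [[333.93763132 225.9811177 ]]
bolt-x [0.4913 0.1087 0.1466] [[545.19081287 340.58085418]] [[208.86719129 255.93196779]] [[315.04698621 164.99616832]]
W: handle end [ 0.5447 -0.112   0.109 ] bolt [0.4901 0.1103 0.15  ]
```

```bash
python3 -m pendant '[{"gripper":85,"dx":-0.64,"dy":-0.31,"dz":0,"roll":-0.6},{"gripper":85,"dx":-0.64,"dy":-0.31,"dz":0,"roll":0},{"gripper":85,"dx":-0.64,"dy":-0.31,"dz":0,"roll":0},{"gripper":85,"dx":-0.64,"dy":-0.31,"dz":0,"roll":0},{"gripper":85,"dx":-0.64,"dy":-0.31,"dz":0,"roll":0},{"gripper":85,"dx":-0.64,"dy":-0.31,"dz":0,"roll":0},{"gripper":85,"dx":0,"dy":0,"dz":0.45,"roll":0},{"gripper":85,"dx":0,"dy":0,"dz":0.45,"roll":0},{"gripper":85,"dx":0,"dy":0,"dz":0.45,"roll":0},{"gripper":85,"dx":0,"dy":0,"dz":0.45,"roll":0},{"gripper":85,"dx":0,"dy":0,"dz":0,"roll":0}]'; python3 - <<'E'
from h import *
c=snap('wrist','w2.png'); snap('top','t2.png')
E
```

```text
time_s: 3.07
tool_pos: [0.596, -0.1082, 0.1551]
eef_rot: [-0.004, -0.048, 0.999, 0.001]
wrist_force: [-2.1, 0.1, -1.1]
grip_width: 0.0853
```

View pics/w2.png

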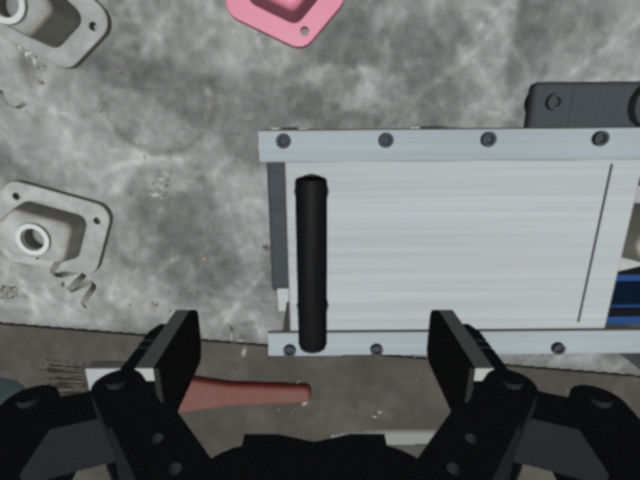

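The bar now runs from (311,180) to (313,350) in the wrist view, between the fingers and square to them.

```bash
python3 - <<'E'
from h import *
for z in(.102,.110): 
    a,b=atz('w2.png',(311,179),z),atz('w2.png',(313,350),z); print(z,a.round(4),b.round(4),((a+b)/2).round(4),np.linalg.norm(b-a),np.arctan2(*(b-a)[1::-1]))
p1=tri(('w1.png',(221,352)),('w2.png',(311,179)));print('end two wrist views',p1.round(4))
st()
E
```

```text
0.102 [ 0.551  -0.1136  0.102 ] [ 0.6484 -0.1033  0.102 ] [ 0.5997 -0.1084  0.102 ] 0.09794605138603081 0.10527020564713024
0.11 [ 0.5498 -0.1137  0.11  ] [ 0.6432 -0.1038  0.11  ] [ 0.5965 -0.1087  0.11  ] 0.09396516652066546 0.10527020564713034
end two wrist views [ 0.5513 -0.1138  0.0996]
{'time_s': 3.1667, 'tool_pos': [0.5981, -0.1086, 0.1588], 'eef_rot': [-0.001, -0.0482, 0.9988, 0.0003], 'wrist_force': [0.5237, 0.2818, 0.4902], 'torque': [-0.0363, -0.0612, 0.012], 'grip_width': 0.085, 'joint_pos': [-0.1796, 0.4389, -0.0604, 1.0736, 0.0, -0.2761]}
toolaxes
 [[-0.995 -0.096 -0.002]
 [-0.096  0.995  0.   ]
 [ 0.002  0.001 -1.   ]]
```

```bash
python3 -m pendant '[{"gripper":85,"dx":0,"dy":0,"dz":0.45,"roll":0},{"gripper":85,"dx":0,"dy":0,"dz":0.45,"roll":0},{"gripper":85,"dx":0,"dy":0,"dz":0.45,"roll":0},{"gripper":85,"dx":0,"dy":0,"dz":0.45,"roll":0},{"gripper":85,"dx":0,"dy":0,"dz":0.05,"roll":0},{"gripper":10,"dx":0,"dy":0,"dz":0,"roll":0},{"gripper":10,"dx":0,"dy":0,"dz":0,"roll":0},{"gripper":10,"dx":0,"dy":0,"dz":0,"roll":0},{"gripper":10,"dx":0,"dy":0,"dz":0,"roll":0},{"gripper":10,"dx":0,"dy":0,"dz":0,"roll":0},{"gripper":10,"dx":0,"dy":0,"dz":0,"roll":0},{"gripper":10,"dx":0,"dy":0,"dz":0,"roll":0},{"gripper":10,"dx":0,"dy":0,"dz":0,"roll":0}]' 40
```

```text
time_s: 4.25
tool_pos: [0.5994, -0.109, 0.0863]
eef_rot: [0.001, -0.049, 0.999, -0.0]
wrist_force: [-0.1, -0.1, 6.1]
grip_width: 0.0144
```

```bash
python3 -m pendant '[{"gripper":10,"dx":0,"dy":0.25,"dz":0,"roll":0},{"gripper":10,"dx":0,"dy":0.25,"dz":0,"roll":0},{"gripper":10,"dx":0,"dy":0.25,"dz":0,"roll":0},{"gripper":10,"dx":0,"dy":0.25,"dz":0,"roll":0},{"gripper":10,"dx":0,"dy":0.25,"dz":0,"roll":0},{"gripper":10,"dx":0,"dy":0.25,"dz":0,"roll":0},{"gripper":10,"dx":0,"dy":0.25,"dz":0,"roll":0},{"gripper":10,"dx":0,"dy":0.25,"dz":0,"roll":0},{"gripper":10,"dx":0,"dy":0,"dz":0,"roll":0}]'
python3 -m pendant '[{"gripper":10,"dx":0,"dy":0.1,"dz":0,"roll":0},{"gripper":10,"dx":0,"dy":0.1,"dz":0,"roll":0},{"gripper":10,"dx":0,"dy":0.1,"dz":0,"roll":0},{"gripper":10,"dx":0,"dy":0,"dz":0,"roll":0}]'
```

```text
time_s: 5.0
tool_pos: [0.591, -0.0278, 0.0863]
eef_rot: [0.0, -0.05, 0.999, 0.0]
wrist_force: [-0.5, 2.2, 7.7]
grip_width: 0.0145
time_s: 5.33
tool_pos: [0.5899, -0.0172, 0.0863]
eef_rot: [0.0, -0.049, 0.999, -0.0]
wrist_force: [-2.5, -1.2, 7.2]
grip_width: 0.0146
```

```bash
for i in 1 2 3; do python3 -m pendant '[{"gripper":10,"dx":0,"dy":0.07,"dz":0,"roll":0},{"gripper":10,"dx":0,"dy":0.07,"dz":0,"roll":0},{"gripper":10,"dx":0,"dy":0,"dz":0,"roll":0}]' | grep -E "pos|force"; done
```

```text
tool_pos: [0.5893, -0.012, 0.0863]
wrist_force: [-1.9, -0.8, 7.0]
tool_pos: [0.5888, -0.0065, 0.0863]
wrist_force: [-2.8, -1.5, 7.8]
tool_pos: [0.5885, -0.0044, 0.0863]
wrist_force: [-1.5, -10.9, 6.1]
```

```bash
python3 -m pendant '[{"gripper":10,"dx":0,"dy":0.06,"dz":0,"roll":0},{"gripper":10,"dx":0,"dy":0,"dz":0,"roll":0},{"gripper":10,"dx":0,"dy":0,"dz":0,"roll":0}]'; python3 -m pendant '[{"gripper":10,"dx":0,"dy":-0.08,"dz":0,"roll":0},{"gripper":10,"dx":0,"dy":0,"dz":0,"roll":0}]'
```

```text
time_s: 6.33
tool_pos: [0.5885, -0.0043, 0.0863]
eef_rot: [0.001, -0.047, 0.999, -0.007]
wrist_force: [-1.2, -17.0, 6.5]
grip_width: 0.0144
time_s: 6.5
tool_pos: [0.5885, -0.0044, 0.0863]
eef_rot: [0.0, -0.048, 0.999, -0.003]
wrist_force: [-2.2, -6.3, 7.0]
grip_width: 0.0146
```

Contact at 105 mm of travel with 17 N against the stop and no further motion shows the cover is shut. It puts the axis at about (0.576, 0.120), which agrees with the bolts. Releasing, rising, and going over the crank grip.

```bash
python3 -m pendant '[{"gripper":85,"dx":0,"dy":0,"dz":0,"roll":0},{"gripper":85,"dx":0,"dy":0,"dz":0,"roll":0},{"gripper":85,"dx":0,"dy":0,"dz":0,"roll":0},{"gripper":85,"dx":0,"dy":0,"dz":0,"roll":0},{"gripper":85,"dx":0,"dy":0,"dz":-0.6,"roll":0},{"gripper":85,"dx":0,"dy":0,"dz":-0.6,"roll":0},{"gripper":85,"dx":0,"dy":0,"dz":-0.6,"roll":0},{"gripper":85,"dx":0,"dy":0,"dz":-0.6,"roll":0},{"gripper":85,"dx":0,"dy":0,"dz":-0.6,"roll":0},{"gripper":85,"dx":0,"dy":0,"dz":-0.6,"roll":0},{"gripper":85,"dx":0,"dy":0,"dz":-0.6,"roll":0},{"gripper":85,"dx":0,"dy":0,"dz":-0.6,"roll":0},{"gripper":85,"dx":0,"dy":0,"dz":0,"roll":0}]'
python3 - <<'E'
from h import *
snap('wrist','w3.png'); snap('top','t3.png')
E
python3 -m pendant '[{"gripper":85,"dx":0,"dy":0.58,"dz":0,"roll":-7},{"gripper":85,"dx":0.07,"dy":0.58,"dz":0,"roll":0},{"gripper":85,"dx":0.07,"dy":0.58,"dz":0,"roll":0},{"gripper":85,"dx":0.07,"dy":0.58,"dz":0,"roll":0},{"gripper":85,"dx":0.07,"dy":0.58,"dz":0,"roll":0},{"gripper":85,"dx":0.07,"dy":0.58,"dz":0,"roll":0},{"gripper":85,"dx":0.07,"dy":0.58,"dz":0,"roll":0},{"gripper":85,"dx":0.07,"dy":0.58,"dz":0,"roll":0},{"gripper":85,"dx":0,"dy":0,"dz":0,"roll":-7},{"gripper":85,"dx":0,"dy":0,"dz":0,"roll":-7},{"gripper":85,"dx":0,"dy":0,"dz":0,"roll":-7},{"gripper":85,"dx":0,"dy":0,"dz":0,"roll":-7},{"gripper":85,"dx":0,"dy":0,"dz":0,"roll":-7},{"gripper":85,"dx":0,"dy":0,"dz":0,"roll":-7},{"gripper":85,"dx":0,"dy":0,"dz":0,"roll":-7},{"gripper":85,"dx":0,"dy":0,"dz":0,"roll":-7},{"gripper":85,"dx":0,"dy":0,"dz":0,"roll":-7},{"gripper":85,"dx":0,"dy":0,"dz":0,"roll":-7},{"gripper":85,"dx":0,"dy":0,"dz":0,"roll":-7},{"gripper":85,"dx":0,"dy":0,"dz":0,"roll":0}]'
python3 - <<'E'
from h import *
st(); a=snap('wrist','w4.png')['pixels']; b=snap('top','t4.png')['pixels']; w3=cv2.imread('pics/w3.png')
out=np.vstack([np.hstack([cv2.resize(w3,(400,300),interpolation=3),cv2.resize(a,(400,300),interpolation=3)]),np.hstack([cv2.resize(cv2.imread('pics/t3.png')[140:290,140:340],(400,300),interpolation=3),cv2.resize(b[140:290,140:340],(400,300),interpolation=3)])])
cv2.imwrite('pics/m1.png',out)
E
```

```text
time_s: 7.58
tool_pos: [0.5906, -0.0009, 0.2824]
eef_rot: [0.004, -0.049, 0.999, -0.0]
wrist_force: [0.7, 0.4, -0.2]
grip_width: 0.0851
time_s: 9.35
tool_pos: [0.5304, 0.1759, 0.2754]
eef_rot: [-0.001, -0.705, 0.709, 0.001]
wrist_force: [-0.0, -0.1, -0.3]
grip_width: 0.0849
{'time_s': 9.35, 'tool_pos': [0.5304, 0.1759, 0.2754], 'eef_rot': [-0.0015, -0.7054, 0.7088, 0.0008], 'wrist_force': [-0.0406, -0.0533, -0.2635], 'torque': [-0.0218, 0.0067, 0.0176], 'grip_width': 0.0849, 'joint_pos': [0.3201, 0.308, 0.0446, 1.3108, 0.0001, -1.2459]}
toolaxes
 [[-0.005 -1.    -0.003]
 [-1.     0.005 -0.001]
 [ 0.001  0.003 -1.   ]]
```

View pics/m1.png

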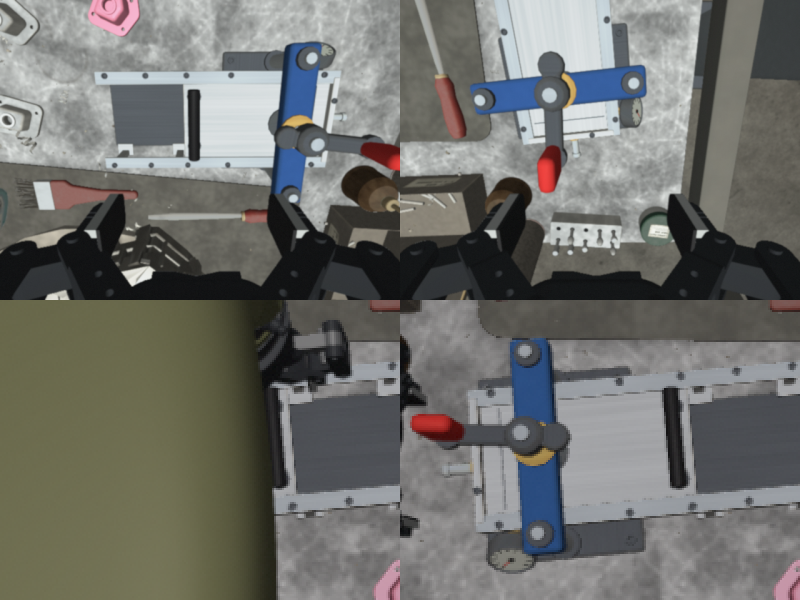

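The cover is shut: in the top view its front edge is under the yoke and past the chamber. In w4 the red grip is at about (237,275) and the hub nut at about (238,145). In t4 they are at (158,203) and (200,206).

```bash
python3 - <<'E'
from h import *
def red(f,box):
    im=cv2.imread('pics/'+f).astype(int); m=((im[...,2]>110)&(im[...,1]<60)&(im[...,0]<70)).astype(np.uint8)
    k=np.zeros_like(m); x0,y0,x1,y1=box; k[y0:y1,x0:x1]=1; m*=k
    n,l,s,c=cv2.connectedComponentsWithStats(m); i=1+s[1:,4].argmax(); print(f,s[i],c[i].round(1),cv2.minAreaRect(cv2.findNonZero((l==i).astype(np.uint8)))); return c[i],s[i]
w,_=red('w4.png',(200,200,280,330)); t,_=red('t4.png',(130,180,200,225))
g=tri(('w4.png',w),('t4.png',t));print('grip',g.round(4),proj('w4.png',g)-w)
print('w4 at z .20,.224',atz('w4.png',w,.202).round(4))
for a,b in (((238,144),(200,206)),):
    h=tri(('w4.png',a),('t4.png',b));print('hubnut',h.round(4),proj('w4.png',h)-a)
ax=np.array([.576,.120,.14]); print(proj('w4.png',ax)/1.6,proj('t4.png',ax))
p=tri(('w4.png',(372,133)),('t4.png',(209,257)));q=tri(('w4.png',(133,159)),('t4.png',(203,165.5)));print('bolts',p.round(4),q.round(4),((p+q)/2).round(4),np.arctan2(*(q-p)[1::-1]))
im=cv2.imread('pics/w4.png')[60:330,110:410];cv2.imwrite('pics/c4.png',cv2.resize(im,None,fx=2.2,fy=2.2,interpolation=3))
E
```

```text
w4.png [221 251  28  56 607] [239.2 274.7] ((237.25100708007812, 277.82904052734375), (56.04013442993164, 25.496482849121094), 76.29303741455078)
t4.png [146 197  19   9 162] [154.9 201. ] ((155.0, 201.0), (8.0, 18.0), 90.0)
grip [0.5758 0.188  0.207 ] [[-2.12079404  0.08645099]]
w4 at z .20,.224 [0.5756 0.19   0.202 ]
hubnut [0.5709 0.1144 0.2021] [[1.13801132 0.01538888]]
[[155.17001713  90.96938483]] [[205.01922711 209.38958612]]
bolts [0.4902 0.1119 0.1323] [0.6602 0.1292 0.1312] [0.5752 0.1206 0.1317] 0.10120607182833541
```

View pics/c4.png

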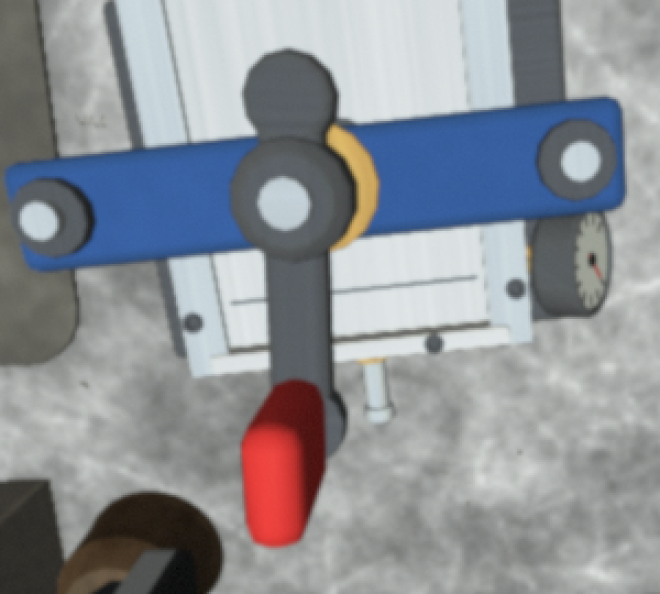

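```bash
python3 - <<'E'
from h import *
f=lambda u,v:(110+u/2.2,60+v/2.2)
for z in(.226,):
    a,b=atz('w4.png',f(270,426),z),atz('w4.png',f(276,545),z);c=(a+b)/2;print('top',a.round(4),b.round(4),c.round(4),np.linalg.norm(a-b),np.degrees(np.arctan2(*(b-a)[1::-1])))
    for ax in((.576,.120),(.5752,.1206),(.5755,.1200)):
        d=c[:2]-ax; print(ax,np.hypot(*d),np.degrees(np.arctan2(d[1],d[0])))
for z in(.195,.205):print('nut',z,atz('w4.png',f(283,205),z).round(4))
print('nut tri',tri(('w4.png',f(283,205)),('t4.png',(200,206))).round(4),'bolts',tri(('w4.png',f(40,221)),('t4.png',(203,165.5))).round(4),tri(('w4.png',f(581,161)),('t4.png',(209,257))).round(4))
p,q=atz('w4.png',f(40,221),.15),atz('w4.png',f(581,161),.15);print(p.round(4),q.round(4),((p+q)/2).round(4),np.linalg.norm(p-q))
E
```

```text
top [0.5733 0.1681 0.226 ] [0.574  0.1993 0.226 ] [0.5736 0.1837 0.226 ] 0.031165553157182474 88.89065940447496
(0.576, 0.12) 0.06372670299210076 92.11363059573974
(0.5752, 0.1206) 0.06310239397807242 91.40781467506672
(0.5755, 0.12) 0.06371022163864846 91.66427267705704
nut 0.195 [0.5728 0.1199 0.195 ]
nut 0.205 [0.571 0.119 0.205]
nut tri [0.5772 0.1224 0.1685] bolts [0.6581 0.128  0.1415] [0.4897 0.1115 0.1362]
[0.6555 0.1286 0.15  ] [0.4911 0.1117 0.15  ] [0.5733 0.1201 0.15  ] 0.16530637937426562
```

```bash
python3 -m pendant '[{"gripper":85,"dx":-0.08,"dy":-0.36,"dz":0,"roll":0},{"gripper":85,"dx":-0.08,"dy":-0.36,"dz":0,"roll":0},{"gripper":85,"dx":-0.07,"dy":-0.36,"dz":0,"roll":0},{"gripper":85,"dx":0,"dy":0,"dz":0.37,"roll":0},{"gripper":85,"dx":0,"dy":0,"dz":0.37,"roll":0},{"gripper":85,"dx":0,"dy":0,"dz":0.37,"roll":0},{"gripper":85,"dx":0,"dy":0,"dz":0.37,"roll":0},{"gripper":85,"dx":0,"dy":0,"dz":0.37,"roll":0},{"gripper":85,"dx":0,"dy":0,"dz":0.37,"roll":0},{"gripper":85,"dx":0,"dy":0,"dz":0,"roll":0},{"gripper":10,"dx":0,"dy":0,"dz":0,"roll":0},{"gripper":10,"dx":0,"dy":0,"dz":0,"roll":0},{"gripper":10,"dx":0,"dy":0,"dz":0,"roll":0},{"gripper":10,"dx":0,"dy":0,"dz":0,"roll":0},{"gripper":10,"dx":0,"dy":0,"dz":0,"roll":0},{"gripper":10,"dx":0,"dy":0,"dz":0,"roll":0},{"gripper":10,"dx":0,"dy":0,"dz":0,"roll":0},{"gripper":10,"dx":0,"dy":0,"dz":0,"roll":0}]' 40;  python3 -c "from h import *;st()"
```

```text
time_s: 10.95
tool_pos: [0.5745, 0.1851, 0.1893]
eef_rot: [0.0, -0.704, 0.71, 0.0]
wrist_force: [-2.4, 1.0, 5.8]
grip_width: 0.0156
{'time_s': 10.95, 'tool_pos': [0.5745, 0.1851, 0.1893], 'eef_rot': [0.0004, -0.7044, 0.7098, 0.0002], 'wrist_force': [-2.4344, 1.0166, 5.7806], 'torque': [0.1363, 0.655, -0.5015], 'grip_width': 0.0156, 'joint_pos': [0.3114, 0.4131, -0.0203, 1.1369, 0.0007, -1.2517]}
toolaxes
 [[-0.008 -1.     0.   ]
 [-1.     0.008  0.001]
 [-0.001 -0.    -1.   ]]
```

```bash
python3 -m pendant '[{"gripper":10,"dx":0.012,"dy":-0.2,"dz":0.005,"roll":7},{"gripper":10,"dx":0.012,"dy":-0.2,"dz":0.005,"roll":7},{"gripper":10,"dx":0.012,"dy":-0.2,"dz":0.005,"roll":7},{"gripper":10,"dx":0.012,"dy":-0.2,"dz":0.005,"roll":7},{"gripper":10,"dx":0.012,"dy":-0.2,"dz":0.005,"roll":7},{"gripper":10,"dx":0.012,"dy":-0.2,"dz":0.005,"roll":7}]'; cat >> h.py <<'E'
def cr(ax=(.5745,.1195)):
    o=get_obs(); M=R.from_quat(np.roll(o['eef_rot'],-1)).as_matrix(); d=o['tool_pos'][:2]-np.array(ax); al=np.arctan2(d[1],d[0]); r=np.hypot(*d)
    psi=np.arctan2(M[1,1],M[0,1]); F=M.T@o['wrist_force']; tz=o['torque'][2]
    print('alpha %.1f r %.4f psi %.1f z %.4f Ftool %s tz %.2f J6 %.2f w %.4f t %.2f'%(np.degrees(al),r,np.degrees(psi),o['tool_pos'][2],F.round(1),tz,o['joint_pos'][5],o['grip_width'],o['time_s']),o['tool_pos'][:2].round(4))
E
python3 -c "from h import *;cr()"
```

```text
time_s: 11.45
tool_pos: [0.6174, 0.1677, 0.1881]
eef_rot: [-0.001, -0.401, 0.916, 0.0]
wrist_force: [-6.1, -1.4, 6.9]
grip_width: 0.0155
alpha 48.3 r 0.0646 psi 137.3 z 0.1881 Ftool [ 5.2  3.5 -6.9] tz 0.15 J6 -0.56 w 0.0155 t 11.45 [0.6174 0.1677]
```

```bash
python3 -m pendant '[{"gripper":10,"dx":0.03,"dy":-0.2,"dz":0.005,"roll":7},{"gripper":10,"dx":0.012,"dy":-0.2,"dz":0.005,"roll":7},{"gripper":10,"dx":0.012,"dy":-0.2,"dz":0.005,"roll":7},{"gripper":10,"dx":0.012,"dy":-0.2,"dz":0.005,"roll":7},{"gripper":10,"dx":0.012,"dy":-0.2,"dz":0.005,"roll":7},{"gripper":10,"dx":0.012,"dy":-0.2,"dz":0.005,"roll":7},{"gripper":10,"dx":0.012,"dy":-0.2,"dz":0.005,"roll":7}]' >/dev/null;python3 -c "from h import *;cr()"
python3 -m pendant '[{"gripper":10,"dx":0.012,"dy":-0.2,"dz":0.005,"roll":7},{"gripper":10,"dx":0.012,"dy":-0.2,"dz":0.005,"roll":7},{"gripper":10,"dx":0.012,"dy":-0.2,"dz":0.005,"roll":7},{"gripper":10,"dx":0.012,"dy":-0.2,"dz":0.005,"roll":7},{"gripper":10,"dx":0.012,"dy":-0.2,"dz":0.005,"roll":7},{"gripper":10,"dx":0.012,"dy":-0.2,"dz":0.005,"roll":7},{"gripper":10,"dx":0.012,"dy":-0.2,"dz":0.005,"roll":7}]' >/dev/null;python3 -c "from h import *;cr()"
```

```text
alpha -1.6 r 0.0639 psi 88.4 z 0.1867 Ftool [ 6.4  2.  -6.2] tz 0.28 J6 0.21 w 0.0156 t 12.03 [0.6384 0.1177]
alpha -51.5 r 0.0644 psi 39.4 z 0.1854 Ftool [ 6.5 -1.9 -7.4] tz 0.47 J6 0.99 w 0.0155 t 12.62 [0.6146 0.0691]
```

```bash
python3 -m pendant '[{"gripper":10,"dx":0.042,"dy":-0.2,"dz":0.005,"roll":7},{"gripper":10,"dx":0.012,"dy":-0.2,"dz":0.005,"roll":7},{"gripper":10,"dx":0.012,"dy":-0.2,"dz":0.005,"roll":7},{"gripper":10,"dx":0.012,"dy":-0.2,"dz":0.005,"roll":7},{"gripper":10,"dx":0.012,"dy":-0.2,"dz":0.005,"roll":7},{"gripper":10,"dx":0.012,"dy":-0.2,"dz":0.005,"roll":7},{"gripper":10,"dx":0.012,"dy":-0.2,"dz":0.005,"roll":7}]' >/dev/null;python3 -c "from h import *;cr()"
python3 -m pendant '[{"gripper":10,"dx":0.012,"dy":-0.2,"dz":0.005,"roll":7},{"gripper":10,"dx":0.012,"dy":-0.2,"dz":0.005,"roll":7},{"gripper":10,"dx":0.012,"dy":-0.2,"dz":0.005,"roll":7},{"gripper":10,"dx":0.012,"dy":-0.2,"dz":0.005,"roll":7},{"gripper":10,"dx":0.012,"dy":-0.2,"dz":0.005,"roll":7},{"gripper":10,"dx":0.012,"dy":-0.2,"dz":0.005,"roll":7}]' >/dev/null;python3 - <<'E'
from h import *
cr()
from scipy.optimize import least_squares
P=np.array([(.5745,.1851),(.6174,.1677),(.6384,.1177),(.6146,.0691),get_obs()['tool_pos'][:2]])
print(least_squares(lambda p:np.hypot(*(P-p[:2]).T)-p[2],(.575,.12,.065)).x)
E
```

```text
alpha -100.9 r 0.0656 psi -9.6 z 0.1840 Ftool [ 1.6 -2.  -6. ] tz 0.51 J6 1.84 w 0.0159 t 13.20 [0.5621 0.0551]
alpha -142.4 r 0.0666 psi -51.6 z 0.1829 Ftool [-0.3 -0.8 -6.2] tz 0.52 J6 2.62 w 0.0156 t 13.70 [0.5218 0.0788]
[0.57298059 0.11964313 0.06545679]
```

Crank turned 232° so far and sank 6.4 mm, which matches 1.59 mm/rad. Now letting go, lifting, making a half turn and regrasping.

```bash
python3 -m pendant '[{"gripper":85,"dx":0,"dy":0,"dz":0,"roll":0},{"gripper":85,"dx":0,"dy":0,"dz":0,"roll":0},{"gripper":85,"dx":0,"dy":0,"dz":0,"roll":0},{"gripper":85,"dx":0,"dy":0,"dz":0,"roll":0},{"gripper":85,"dx":0,"dy":0,"dz":-0.5,"roll":0},{"gripper":85,"dx":0,"dy":0,"dz":-0.5,"roll":0},{"gripper":85,"dx":0,"dy":0,"dz":-0.5,"roll":0},{"gripper":85,"dx":0,"dy":0,"dz":0,"roll":-7},{"gripper":85,"dx":0,"dy":0,"dz":0,"roll":-7},{"gripper":85,"dx":0,"dy":0,"dz":0,"roll":-7},{"gripper":85,"dx":0,"dy":0,"dz":0,"roll":-7},{"gripper":85,"dx":0,"dy":0,"dz":0,"roll":-7},{"gripper":85,"dx":0,"dy":0,"dz":0,"roll":-7},{"gripper":85,"dx":0,"dy":0,"dz":0,"roll":-7},{"gripper":85,"dx":0,"dy":0,"dz":0,"roll":-7},{"gripper":85,"dx":0,"dy":0,"dz":0,"roll":-7},{"gripper":85,"dx":0,"dy":0,"dz":0,"roll":-7}]'
python3 -m pendant '[{"gripper":85,"dx":0,"dy":0,"dz":0,"roll":-7},{"gripper":85,"dx":0,"dy":0,"dz":0,"roll":-7},{"gripper":85,"dx":0,"dy":0,"dz":0,"roll":-7},{"gripper":85,"dx":0,"dy":0,"dz":0,"roll":-7},{"gripper":85,"dx":0,"dy":0,"dz":0,"roll":-7},{"gripper":85,"dx":0,"dy":0,"dz":0,"roll":-7},{"gripper":85,"dx":0,"dy":0,"dz":0,"roll":-7},{"gripper":85,"dx":0,"dy":0,"dz":0,"roll":-7},{"gripper":85,"dx":0,"dy":0,"dz":0,"roll":-7},{"gripper":85,"dx":0,"dy":0,"dz":0,"roll":-7},{"gripper":85,"dx":0,"dy":0,"dz":0,"roll":-7},{"gripper":85,"dx":0,"dy":0,"dz":0,"roll":-7},{"gripper":85,"dx":0,"dy":0,"dz":0,"roll":-7},{"gripper":85,"dx":0,"dy":0,"dz":0,"roll":-7},{"gripper":85,"dx":0,"dy":0,"dz":0,"roll":-7},{"gripper":85,"dx":0,"dy":0,"dz":0,"roll":-5},{"gripper":85,"dx":0,"dy":0,"dz":0,"roll":0}]'
python3 - <<'E'
from h import *
cr((.573,.1196)); snap('top','t5.png'); c=snap('wrist','w5.png')
E
```

```text
time_s: 15.12
tool_pos: [0.5221, 0.0782, 0.2415]
eef_rot: [-0.0, 0.581, 0.814, -0.0]
wrist_force: [0.0, 0.4, -0.2]
grip_width: 0.0851
time_s: 16.53
tool_pos: [0.5221, 0.0782, 0.2415]
eef_rot: [-0.0, -0.331, 0.943, -0.0]
wrist_force: [0.2, -0.4, 0.6]
grip_width: 0.0852
alpha -140.9 r 0.0656 psi 128.7 z 0.2415 Ftool [ 0.1 -0.4 -0.6] tz -0.00 J6 -0.53 w 0.0852 t 16.53 [0.5221 0.0782]
```

View pics/w5.png

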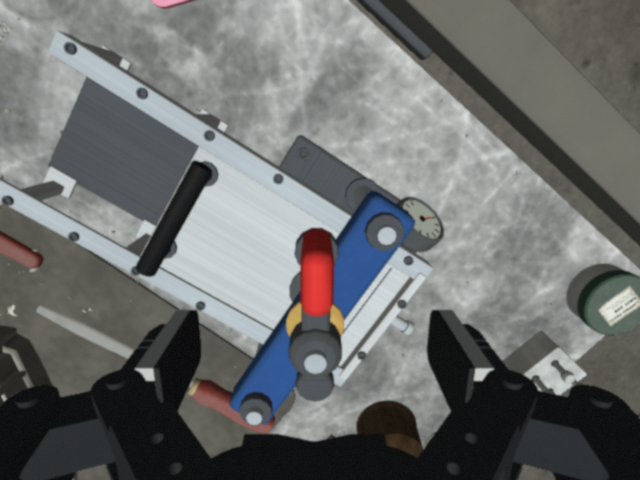

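The red grip at (317,270), and the arm behind it down to the hub at (315,362), lie straight on the fingers' centre line. Descend and grip.

```bash
python3 -m pendant '[{"gripper":85,"dx":0,"dy":0,"dz":0.48,"roll":0},{"gripper":85,"dx":0,"dy":0,"dz":0.48,"roll":0},{"gripper":85,"dx":0,"dy":0,"dz":0.48,"roll":0},{"gripper":85,"dx":0,"dy":0,"dz":0,"roll":0},{"gripper":10,"dx":0,"dy":0,"dz":0,"roll":0},{"gripper":10,"dx":0,"dy":0,"dz":0,"roll":0},{"gripper":10,"dx":0,"dy":0,"dz":0,"roll":0},{"gripper":10,"dx":0,"dy":0,"dz":0,"roll":0},{"gripper":10,"dx":0,"dy":0,"dz":0,"roll":0},{"gripper":10,"dx":0,"dy":0,"dz":0,"roll":0},{"gripper":10,"dx":0,"dy":0,"dz":0,"roll":0}]' 40; python3 -c "from h import *;cr((.573,.1196))"
python3 -m pendant '[{"gripper":10,"dx":-0.012,"dy":0.2,"dz":0.005,"roll":7},{"gripper":10,"dx":-0.012,"dy":0.2,"dz":0.005,"roll":7},{"gripper":10,"dx":-0.012,"dy":0.2,"dz":0.005,"roll":7},{"gripper":10,"dx":-0.012,"dy":0.2,"dz":0.005,"roll":7},{"gripper":10,"dx":-0.012,"dy":0.2,"dz":0.005,"roll":7},{"gripper":10,"dx":-0.012,"dy":0.2,"dz":0.005,"roll":7},{"gripper":10,"dx":-0.012,"dy":0.2,"dz":0.005,"roll":7}]'; python3 -c "from h import *;cr((.573,.1196))"
```

```text
time_s: 17.55
tool_pos: [0.5221, 0.079, 0.1852]
eef_rot: [0.001, -0.331, 0.944, 0.0]
wrist_force: [-1.2, 0.8, 4.6]
grip_width: 0.0155
alpha -141.4 r 0.0651 psi 128.6 z 0.1852 Ftool [ 0.4  1.4 -4.6] tz 0.04 J6 -0.52 w 0.0155 t 17.55 [0.5221 0.079 ]
time_s: 18.13
tool_pos: [0.5089, 0.1315, 0.1838]
eef_rot: [0.001, 0.093, 0.996, -0.0]
wrist_force: [-0.2, -1.2, 4.1]
grip_width: 0.0158
alpha 169.5 r 0.0652 psi 79.3 z 0.1838 Ftool [-0.  -1.2 -4.1] tz 0.33 J6 0.44 w 0.0158 t 18.13 [0.5089 0.1315]
```

```bash
cat >> h.py <<'E'
_cr=cr
def cr(ax=(.573,.1196)):
    _cr(ax); o=get_obs(); d=o['tool_pos'][:2]-np.array(ax); f=o['wrist_force']; print('   axis torque %.2f'%(o['torque'][2]+d[0]*f[1]-d[1]*f[0]))
E
python3 -m pendant '[{"gripper":10,"dx":-0.012,"dy":0.2,"dz":0.005,"roll":7},{"gripper":10,"dx":-0.012,"dy":0.2,"dz":0.005,"roll":7},{"gripper":10,"dx":-0.012,"dy":0.2,"dz":0.005,"roll":7},{"gripper":10,"dx":-0.012,"dy":0.2,"dz":0.005,"roll":7},{"gripper":10,"dx":-0.012,"dy":0.2,"dz":0.005,"roll":7},{"gripper":10,"dx":-0.012,"dy":0.2,"dz":0.005,"roll":7},{"gripper":10,"dx":-0.012,"dy":0.2,"dz":0.005,"roll":7}]' >/dev/null; python3 -c "from h import *;cr()"
python3 -m pendant '[{"gripper":10,"dx":-0.012,"dy":0.2,"dz":0.005,"roll":7},{"gripper":10,"dx":-0.012,"dy":0.2,"dz":0.005,"roll":7},{"gripper":10,"dx":-0.012,"dy":0.2,"dz":0.005,"roll":7},{"gripper":10,"dx":-0.012,"dy":0.2,"dz":0.005,"roll":7},{"gripper":10,"dx":-0.012,"dy":0.2,"dz":0.005,"roll":7},{"gripper":10,"dx":-0.012,"dy":0.2,"dz":0.005,"roll":7},{"gripper":10,"dx":-0.012,"dy":0.2,"dz":0.005,"roll":7}]' >/dev/null; python3 -c "from h import *;cr()"
```

```text
alpha 120.5 r 0.0653 psi 30.3 z 0.1824 Ftool [-1.9 -2.6 -4.9] tz 0.30 J6 1.36 w 0.0158 t 18.72 [0.5398 0.1758]
   axis torque 0.47
alpha 71.6 r 0.0652 psi -18.7 z 0.1811 Ftool [-3.6 -2.1 -7. ] tz 0.19 J6 2.19 w 0.0157 t 19.30 [0.5936 0.1814]
   axis torque 0.33
```

```bash
python3 -m pendant '[{"gripper":10,"dx":-0.012,"dy":0.2,"dz":0.005,"roll":7},{"gripper":10,"dx":-0.012,"dy":0.2,"dz":0.005,"roll":7},{"gripper":10,"dx":-0.012,"dy":0.2,"dz":0.005,"roll":7},{"gripper":10,"dx":-0.012,"dy":0.2,"dz":0.005,"roll":7},{"gripper":10,"dx":-0.012,"dy":0.2,"dz":0.005,"roll":7}]' >/dev/null; python3 -c "from h import *;cr()"
python3 -m pendant '[{"gripper":85,"dx":0,"dy":0,"dz":0,"roll":0},{"gripper":85,"dx":0,"dy":0,"dz":0,"roll":0},{"gripper":85,"dx":0,"dy":0,"dz":0,"roll":0},{"gripper":85,"dx":0,"dy":0,"dz":0,"roll":0},{"gripper":85,"dx":0,"dy":0,"dz":-0.5,"roll":0},{"gripper":85,"dx":0,"dy":0,"dz":-0.5,"roll":0},{"gripper":85,"dx":0,"dy":0,"dz":-0.5,"roll":0},{"gripper":85,"dx":0,"dy":0,"dz":0,"roll":-7},{"gripper":85,"dx":0,"dy":0,"dz":0,"roll":-7},{"gripper":85,"dx":0,"dy":0,"dz":0,"roll":-7},{"gripper":85,"dx":0,"dy":0,"dz":0,"roll":-7},{"gripper":85,"dx":0,"dy":0,"dz":0,"roll":-7},{"gripper":85,"dx":0,"dy":0,"dz":0,"roll":-7},{"gripper":85,"dx":0,"dy":0,"dz":0,"roll":-7},{"gripper":85,"dx":0,"dy":0,"dz":0,"roll":-7},{"gripper":85,"dx":0,"dy":0,"dz":0,"roll":-7},{"gripper":85,"dx":0,"dy":0,"dz":0,"roll":-7}]'
python3 -m pendant '[{"gripper":85,"dx":0,"dy":0,"dz":0,"roll":-7},{"gripper":85,"dx":0,"dy":0,"dz":0,"roll":-7},{"gripper":85,"dx":0,"dy":0,"dz":0,"roll":-7},{"gripper":85,"dx":0,"dy":0,"dz":0,"roll":-7},{"gripper":85,"dx":0,"dy":0,"dz":0,"roll":-7},{"gripper":85,"dx":0,"dy":0,"dz":0,"roll":-7},{"gripper":85,"dx":0,"dy":0,"dz":0,"roll":-7},{"gripper":85,"dx":0,"dy":0,"dz":0,"roll":-7},{"gripper":85,"dx":0,"dy":0,"dz":0,"roll":-7},{"gripper":85,"dx":0,"dy":0,"dz":0,"roll":-7},{"gripper":85,"dx":0,"dy":0,"dz":0,"roll":-7},{"gripper":85,"dx":0,"dy":0,"dz":0,"roll":-7},{"gripper":85,"dx":0,"dy":0,"dz":0,"roll":-7},{"gripper":85,"dx":0,"dy":0,"dz":0,"roll":-7},{"gripper":85,"dx":0,"dy":0,"dz":0,"roll":-7},{"gripper":85,"dx":0,"dy":0,"dz":0,"roll":-5},{"gripper":85,"dx":0,"dy":0,"dz":0,"roll":0}]'
python3 - <<'E'
from h import *
cr(); c=snap('wrist','w6.png'); snap('top','t6.png')
E
```

```text
alpha 36.6 r 0.0651 psi -53.7 z 0.1801 Ftool [-3.9 -2.1 -6.2] tz 0.36 J6 2.76 w 0.0154 t 19.72 [0.6253 0.1584]
   axis torque 0.50
time_s: 21.13
tool_pos: [0.6254, 0.1593, 0.2389]
eef_rot: [-0.0, 0.595, 0.804, -0.0]
wrist_force: [0.8, -0.2, -0.1]
grip_width: 0.0853
time_s: 22.55
tool_pos: [0.6255, 0.1592, 0.2389]
eef_rot: [-0.0, -0.315, 0.949, 0.0]
wrist_force: [-0.9, 0.5, -0.2]
grip_width: 0.0852
alpha 37.1 r 0.0657 psi 126.8 z 0.2389 Ftool [0.4 0.9 0.2] tz 0.01 J6 -0.39 w 0.0852 t 22.55 [0.6255 0.1592]
   axis torque 0.07
```

View pics/w6.png

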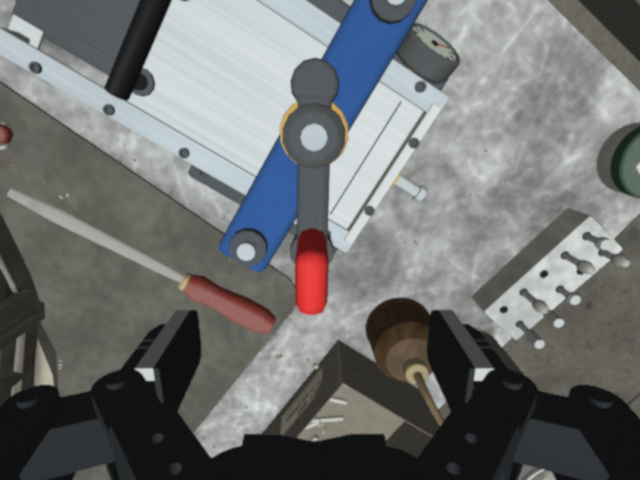

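The grip at (313,280) and hub at (314,137) are again in line with the fingers. The opening fingers occupied this same volume a moment ago, so I descend and grip.

```bash
python3 -m pendant '[{"gripper":85,"dx":0,"dy":0,"dz":0.48,"roll":0},{"gripper":85,"dx":0,"dy":0,"dz":0.48,"roll":0},{"gripper":85,"dx":0,"dy":0,"dz":0.48,"roll":0},{"gripper":85,"dx":0,"dy":0,"dz":0,"roll":0},{"gripper":10,"dx":0,"dy":0,"dz":0,"roll":0},{"gripper":10,"dx":0,"dy":0,"dz":0,"roll":0},{"gripper":10,"dx":0,"dy":0,"dz":0,"roll":0},{"gripper":10,"dx":0,"dy":0,"dz":0,"roll":0},{"gripper":10,"dx":0,"dy":0,"dz":0,"roll":0},{"gripper":10,"dx":0,"dy":0,"dz":0,"roll":0},{"gripper":10,"dx":0,"dy":0,"dz":0,"roll":0}]' 40 >/dev/null; python3 -c "from h import *;cr()"
python3 -m pendant '[{"gripper":10,"dx":0.012,"dy":-0.2,"dz":0.005,"roll":7},{"gripper":10,"dx":0.012,"dy":-0.2,"dz":0.005,"roll":7},{"gripper":10,"dx":0.012,"dy":-0.2,"dz":0.005,"roll":7}]'>/dev/null; python3 -c "from h import *;cr()"
python3 -m pendant '[{"gripper":10,"dx":0.012,"dy":-0.2,"dz":0.005,"roll":7}]'>/dev/null; python3 -c "from h import *;cr()"
```

```text
alpha 36.3 r 0.0663 psi 126.6 z 0.1826 Ftool [ 0.3 -0.8 -3.9] tz -0.14 J6 -0.39 w 0.0155 t 23.57 [0.6264 0.1588]
   axis torque -0.20
alpha 15.6 r 0.0663 psi 105.4 z 0.1820 Ftool [ 1.2  0.  -4.7] tz 0.41 J6 -0.06 w 0.0156 t 23.82 [0.6368 0.1374]
   axis torque 0.41
alpha 8.5 r 0.0662 psi 98.3 z 0.1818 Ftool [ 1.8  0.1 -4.8] tz 0.48 J6 0.05 w 0.0155 t 23.90 [0.6385 0.1294]
   axis torque 0.48
```

```bash
for i in 1 2 3; do python3 -m pendant '[{"gripper":10,"dx":0.006,"dy":-0.1,"dz":0.003,"roll":3.5},{"gripper":10,"dx":0.006,"dy":-0.1,"dz":0.003,"roll":3.5}]'>/dev/null; python3 -c "from h import *;cr()"; done
```

```text
alpha 1.6 r 0.0662 psi 91.5 z 0.1816 Ftool [-0.7 -0.  -3.9] tz 0.36 J6 0.16 w 0.0155 t 24.07 [0.6392 0.1215]
   axis torque 0.36
alpha -5.4 r 0.0662 psi 84.5 z 0.1815 Ftool [-0.3  0.  -4.6] tz 0.43 J6 0.27 w 0.0155 t 24.23 [0.6389 0.1134]
   axis torque 0.43
alpha -12.3 r 0.0662 psi 77.5 z 0.1814 Ftool [-1.1 -0.5 -5.2] tz 0.45 J6 0.38 w 0.0154 t 24.40 [0.6377 0.1054]
   axis torque 0.42
```

```bash
for i in 1 2; do python3 -m pendant '[{"gripper":10,"dx":0.006,"dy":-0.1,"dz":0.003,"roll":3.5},{"gripper":10,"dx":0.006,"dy":-0.1,"dz":0.003,"roll":3.5}]'>/dev/null; python3 -c "from h import *;cr()"; done
```

```text
alpha -19.3 r 0.0662 psi 70.5 z 0.1813 Ftool [-1.9  0.3 -4.9] tz 0.53 J6 0.49 w 0.0152 t 24.57 [0.6355 0.0977]
   axis torque 0.54
alpha -26.3 r 0.0662 psi 63.5 z 0.1812 Ftool [-2.3  0.3 -5.4] tz 0.54 J6 0.60 w 0.0149 t 24.73 [0.6324 0.0903]
   axis torque 0.55
```

```bash
for i in 1 2; do python3 -m pendant '[{"gripper":10,"dx":0.006,"dy":-0.1,"dz":0.003,"roll":3.5},{"gripper":10,"dx":0,"dy":0,"dz":0,"roll":0}]'>/dev/null; python3 -c "from h import *;cr()"; done
```

```text
alpha -30.2 r 0.0662 psi 60.0 z 0.1811 Ftool [-2.  -2.5 -6.6] tz -0.04 J6 0.66 w 0.0154 t 24.90 [0.6302 0.0863]
   axis torque -0.20
alpha -33.6 r 0.0662 psi 56.6 z 0.1811 Ftool [-2.5 -2.2 -7.2] tz 0.04 J6 0.72 w 0.0153 t 25.07 [0.6281 0.083 ]
   axis torque -0.10
```

```bash
python3 -m pendant '[{"gripper":10,"dx":0.006,"dy":-0.1,"dz":0.003,"roll":3.5},{"gripper":10,"dx":0.006,"dy":-0.1,"dz":0.003,"roll":3.5}]'; python3 -c "from h import *;cr()"
```

```text
time_s: 25.23
tool_pos: [0.6236, 0.077, 0.181]
eef_rot: [0.003, 0.345, 0.938, 0.0]
wrist_force: [1.5, -2.5, 7.6]
grip_width: 0.0158
alpha -40.1 r 0.0661 psi 49.6 z 0.1810 Ftool [-2.8 -0.9 -7.6] tz 0.60 J6 0.83 w 0.0158 t 25.23 [0.6236 0.077 ]
   axis torque 0.54
```

```bash
for i in 1 2 3; do python3 -m pendant '[{"gripper":10,"dx":0.002,"dy":-0.034,"dz":0.001,"roll":1.2}]'>/dev/null; python3 -c "from h import *;cr()"; done
```

```text
alpha -41.4 r 0.0662 psi 48.4 z 0.1809 Ftool [-4.5 -0.1 -7.5] tz 0.57 J6 0.85 w 0.0152 t 25.32 [0.6226 0.0759]
   axis torque 0.57
alpha -42.5 r 0.0662 psi 47.3 z 0.1809 Ftool [-4.3 -0.4 -6.5] tz 0.59 J6 0.87 w 0.0155 t 25.40 [0.6218 0.0749]
   axis torque 0.56
alpha -43.6 r 0.0662 psi 46.1 z 0.1809 Ftool [-4.9 -0.2 -7.4] tz 0.66 J6 0.89 w 0.0151 t 25.48 [0.6209 0.0739]
   axis torque 0.65
```

Torque while turning rose from about 0.42 N m free to about 0.6–0.65 N m, at roughly 0.85 rad past the expected contact. Both are within the "firm" range, so I let go and lift clear.

```bash
python3 -m pendant '[{"gripper":10,"dx":0,"dy":0,"dz":0,"roll":0},{"gripper":85,"dx":0,"dy":0,"dz":0,"roll":0},{"gripper":85,"dx":0,"dy":0,"dz":0,"roll":0},{"gripper":85,"dx":0,"dy":0,"dz":0,"roll":0},{"gripper":85,"dx":0,"dy":0,"dz":0,"roll":0},{"gripper":85,"dx":0,"dy":0,"dz":-0.5,"roll":0},{"gripper":85,"dx":0,"dy":0,"dz":-0.5,"roll":0},{"gripper":85,"dx":0,"dy":0,"dz":-0.5,"roll":0},{"gripper":85,"dx":0,"dy":0,"dz":-0.5,"roll":0},{"gripper":85,"dx":0,"dy":0,"dz":-0.5,"roll":0},{"gripper":85,"dx":0,"dy":0,"dz":-0.5,"roll":0},{"gripper":85,"dx":0,"dy":0,"dz":0,"roll":0},{"gripper":85,"dx":0,"dy":0,"dz":0,"roll":0}]'; python3 - <<'E'
from h import *
cr(); a=snap('wrist','w7.png')['pixels']; b=snap('scene','s7.png')['pixels']
# expected grip centre/nut direction check
print('w7 axis@z.19',proj('w7.png',[.573,.1196,.19]),'grip@.213',proj('w7.png',[.573+.066*np.cos(np.radians(-43.7)),.1196+.066*np.sin(np.radians(-43.7)),.213]))
cv2.imwrite('pics/m7.png',np.vstack([np.hstack([cv2.resize(a,(400,300)),cv2.resize(b,(400,300))]),cv2.resize(a[120:345,100:500],(533,300))[:, :].copy() if 0 else np.hstack([cv2.resize(a[100:340,160:480],(400,300)),cv2.resize(b[130:355,220:520],(400,300))])]))
E
```

```text
time_s: 26.57
tool_pos: [0.6192, 0.075, 0.2996]
eef_rot: [0.001, 0.374, 0.927, 0.001]
wrist_force: [-0.0, -0.7, -0.3]
grip_width: 0.0851
alpha -44.0 r 0.0642 psi 46.0 z 0.2996 Ftool [-0.5 -0.5  0.3] tz -0.04 J6 0.89 w 0.0851 t 26.57 [0.6192 0.075 ]
   axis torque -0.08
w7 axis@z.19 [[311.81016586 134.1737399 ]] grip@.213 [[312.3927809 246.9216086]]
```

View pics/m7.png

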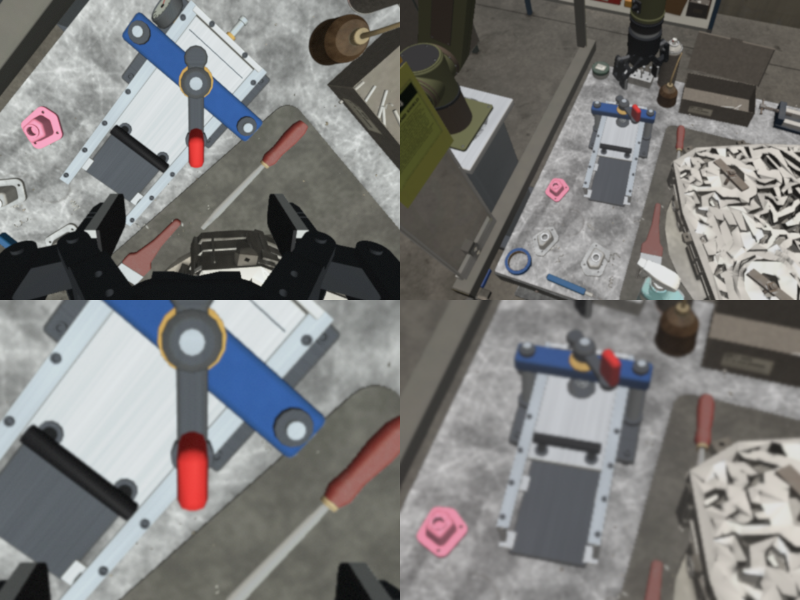

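The crank stayed where I left it. The grip is at (196,148) in the wrist panel, in line with the fingers. Measured against the yoke bolts at (139,32) and (247,127), it stands about 49°, or 0.85 rad, past the foot's contact angle. The cover is shut, with its handle next to the yoke, and the waiting castings and the pink decoy are where they were.

```bash
python3 -c "from h import *;job_done()"
```

```text
the job is handed in; nothing more can be done
```

I slid the cover fully shut by its black handle, wound the crank clockwise until the clamp foot pressed firmly, let go, and handed the job in at about 27 s of the 72 s allowed.

- **Cover:** it travelled about 105 mm and met the hard stop, with no further movement at 17 N. The last pictures show it shut under the yoke.
- **Crank:** I turned it about 494° (8.6 rad) in three grasps. In the last picture it stands about 0.85 rad past the expected contact, inside the 0.4 to 1 rad "firm" range, and it stayed there when released.
- **Two checks that disagree a little:** torque while turning rose from about 0.42 N m free to 0.57–0.65 N m. That is the low end of firm, while the angle is towards the upper end. I stopped where both were about within their ranges, well below forcing.
- **Surroundings:** in the last pictures the waiting castings and the pink look-alike show no visible change. I compared these by eye and did not measure them. The gripper is open and clear of everything, with wrist force near zero.

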